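# Stand the inspected model vans in the pass and reject cassettes

## Robot

A 6-joint arm with a two-finger parallel gripper is mounted at the origin on the work surface. World frame = base frame: x ahead of the robot, y to its left, z up, the work surface at z = 0. Lengths are in m, angles in rad, forces in N, time in s.
With the tool pointing down it reaches from about 0.35 to 0.85 m from the base axis. Payload 8.1 kg.
Tool frame: the origin (TCP) lies at the centre of the arm's flange, where the gripper is bolted on; the fingertips stand 173 mm ahead of it and the grasp point (between the pads) lies 155 mm ahead of it; z points along the fingers, y is the line along which they close (so a half turn about z gives the same grasp; the last joint's range is limited). The gripper opens to 85 mm and grips with 20 to 120 N. Pads are 22 mm wide; open, the fingers measure 114 mm over their backs; the gripper's body (76 mm by 85 mm) begins 54 mm behind the grasp point. The pads swing forward as they close: fully open they stand 13 mm farther back than shut.
Start: joints at [1.107, 0.13, 1.488, -0, 1.523, -0.085], TCP at [0.222, 0.557, 0.405] pointing down, gripper open.
Joint ranges: [-2.96, 2.96], [-0.89, 2.26], [0.02, 2.5], [-1.34, 4.48], [0, 2.73], [-2.66, 2.66]. Speed limits (rad/s): [2.39, 2.39, 2.79, 3.14, 3.14, 3.14].

## Interface

Orientations are given as [roll, pitch, yaw] about the fixed x, y, z axes, in that order (R = Rz(yaw) Ry(pitch) Rx(roll)).
In Python, from rig import env gives the robot as it stands. The module is installed in compiled form; this text tells all that it offers.
- The arm moves only by the shell command python3 -m jog 'ROWS' [FORCE]. ROWS is JSON, a list that holds one entry, the list of rows, each a list of 5 numbers: the opening, from 0 (shut) to 1 (fully open), then the shift along the tool's x, y, z as a fraction of full scale, then the turn about the tool's z as a fraction of full scale. A call has 1 to 12 rows; each row is the pose to reach, as a shift and turn from the pose commanded when the call began, along the tool's axes at that moment; what a row does not reach only later rows make up. Full scale, the value 1, is 40 cm for a shift and 120 degrees for a turn. A row lasts 1/10 s, in which the tool goes at most 50 mm and 8.59 degrees, less where a joint would pass 70% of its speed; a pose out of reach is approached as far as the arm can. A call with a number of a shift or a turn outside -1 to 1 is refused whole. A call with a gripper value outside its range is refused whole. The fingers move at their own pace and stop on an object; FORCE is the grip in N (left out, the last holds). Time passes only in rows, so rows that repeat a pose let the fingers close. It gives the time, the measured TCP pose, the force, the opening and the grip force at its end, in the units of the state.
- env.state(): the state, without advancing time (a new reading comes with each control period).
- env.camera(name): name is "scene" or "top"; returns a dict with "frame" (400x640x3 uint8, blue, green, red), "fx", "fy", "cx", "cy" (pixels), "world_to_cam" (4x4, takes a point from world to camera coordinates). Camera axes: x right, y up, looking along -z (the intrinsics and any distortion apply to the point x, -y, -z); pixel columns grow to the right and rows downward; lengths in m; the calibration is good to about 2 mm. A picture is of the moment at which its call begins. There is no depth.
- env.finish_job(): hands the job in; it is judged then, once.
The state is a dict: "clock": time; "qpos": joint angles; "joint_velocities": joint speeds; "joint_torque": joint torques, N m; "tool_pos": TCP position; "tcp_rot": TCP orientation; "wrist_force": force on the tool from outside, world axes, zero at the start; "torque": the same for the moment, N m; "width": finger opening in m; "grip_force": force on a finger pad.
Only numpy, scipy, OpenCV 4.12 (cv2) and the standard library are available. Lean on these libraries where they do the work, as an engineer would, in place of code of your own. Each camera call takes 0.05 s, during which the arm holds its last target. There are 200 camera calls.

## Task

Two model goods vans lie on their sides after inspection, each with a coloured tag facing up. Stand the van with the green tag on its wheels in the pass cassette (green end blocks) and the van with the red tag on its wheels in the reject cassette (red end blocks), each fully down on the track between the aluminium sides and the end blocks, either way round. Do not drop them, and leave everything else where it is; the V cradle is there to rest a van at a slant while you take hold of it another way.

Things in the scene. Friction and masses are not known exactly. Their poses are not given: they have to be found in the camera images.
- van_green: brown model goods van, GREEN tag on its +y side wall, 80 to 170 g, rigid (wheels do not turn). Origin mid length, width and height. x along: body 150 mm, 160 over buffers. y across: 36 mm. z to the roof, roof top z=+25 mm, wheels down to z=-25. Starts lying on its -y side wall, tag up, origin 18 mm above the table, roof and wheels facing sideways
- van_green_tag (a point): centre of the green tag (34 x 22 mm sticker) on the van's +y side wall, at x=+30, y=+18, z=+4.5 mm in the van's frame. Both side walls are flat from z=-11 to +20 mm; a grip over the side walls is 36 mm wide
- van_green_frame (a point): centre of the flat underframe bottom, at x=0, y=0, z=-16 mm in the van's frame; it is 24 mm wide (y) and spans x=-46 to +46 mm, between the wheels, which stand at x=+-56, y=+-8 mm, radius 5.5 mm. The roof panel is flat too, 30 mm wide, full length. A grip over roof and underframe is 41 mm wide
- van_red: the same van with a RED tag: same frame, sizes and start attitude
- van_red_tag (a point): centre of the red tag, placed as on the green-tagged van
- van_plain: the same van without a tag, standing on its wheels at the back: leave it alone
- cassette_pass: pass cassette, fixed to the table: plywood board 200 (x) x 66 (y) x 9 mm, two aluminium angles along x, GREEN end blocks. Origin under its centre, x along the track. Upright aluminium sides are 42 mm apart and the end blocks 172 mm apart, all rising to 19 mm above the origin (8 mm above the track)
- cassette_pass_track (a point): centre of the pass cassette's track, on the level where the wheels stand, 11 mm above its origin; a standing van's origin is 25 mm above this point
- cassette_reject: the same cassette with RED end blocks, fixed to the table
- cassette_reject_track (a point): the same point of the reject cassette
- cradle: felt-lined plywood V cradle for servicing vans, fixed to the table. Origin under its centre, x along the V. Base 120 x 106 x 8 mm. Two V saddles 10 mm thick stand at x=-36 and +36 mm, with 62 mm free between them for fingers; they rise to 67 mm
- cradle_v (a point): bottom line of the V midway between the saddles, 42 mm above the cradle's origin. The V's two faces slope up at 45 degrees to +y and -y, each 36 mm long. A van lies in it along x, rolled 45 degrees: a side wall on one face, the flat underframe on the other, the saddles between its wheels; it rests stably
- glue: white glue bottle, 36 mm across, 110 mm tall, leave alone
- paint_jar: glass paint jar, 48 mm across, 60 mm tall, leave alone
- tape: yellow ring of tape lying flat, 90 mm across, 19 mm high, leave alone
- driver: screwdriver, 150 mm long, lying, leave alone
- mug: white mug, 80 mm across, 90 mm tall, leave alone
- putty: blue tub, 70 mm across, 70 mm tall, leave alone
There are look-alikes about, which are no part of the job. Leave any yellow look-alike of the van_red alone.

How it is judged:
At the end, for the whole second after the job is handed in: The green-tagged van stands in the pass cassette and the red-tagged van in the reject cassette, each on its wheels (upright within 6 degrees, origin 33 to 39 mm above the cassette's origin, within 10 mm along and 5.5 mm across of its centre; either way round), released and at rest (x of van_green in the frame of cassette_pass between -0.01 and 0.01 m and y of van_green in the frame of cassette_pass between -0.0055 and 0.0055 m and z of van_green in the frame of cassette_pass between 0.033 and 0.039 m and angle between each of van_green, van_red's own z axis and vertical below 0.1 rad and linear speed of each of van_green, van_red below 0.02 m/s and x of van_red in the frame of cassette_reject between -0.01 and 0.01 m and y of van_red in the frame of cassette_reject between -0.0055 and 0.0055 m and z of van_red in the frame of cassette_reject between 0.033 and 0.039 m); the robot touches nothing.
It fails at once if the green-tagged van is dropped: it moves faster than 0.6 m/s while no finger holds it (linear speed of van_green above 0.6 m/s and contact force between the fingers and van_green below 0.05 N).
It fails at once if the red-tagged van is dropped: it moves faster than 0.6 m/s while no finger holds it (linear speed of van_red above 0.6 m/s and contact force between the fingers and van_red below 0.05 N).
It fails at once if the untagged van is moved by more than 20 mm (distance of van_plain from where it was at the start of the episode above 0.02 m).
It fails at once if the glue, jar, tape, screwdriver, mug or tub is moved by more than 20 mm (distance of any of glue, paint_jar, tape, driver, mug, putty from where it was at the start of the episode above 0.02 m).
It also fails if it takes over 72 s, if anything falls off the work surface, if the arm or the gripper's body presses on something with over 40 N, if the wrist force passes 120 N, or if a joint passes its speed limit or range.

## Working session

There is one attempt and no reset: what is moved stays moved. The work goes in short steps, Python scripts to look and compute and a shell command to move; the robot and the scene stay as the last step left them, time stands still between calls to the robot, and variables do not carry over. Pictures are saved under pics/ and viewed, at most 10 in all, crops included, and the job is handed in when it is done.

```bash
mkdir -p pics; python3 - <<'E'
from rig import env
import cv2,json,numpy as np
print(env.state())
for n in("top","scene"):
    c=env.camera(n); cv2.imwrite(f"pics/{n}0.png",c["frame"]); print(n,c["fx"],c["fy"],c["cx"],c["cy"],[k for k in c]); print(np.round(c["world_to_cam"],3))
E
```

```text
{'clock': 0.0, 'qpos': array([ 1.10663400e+00,  1.31157759e-01,  1.48929403e+00,  2.94345632e-05,
        1.52301624e+00, -8.53892178e-02]), 'joint_velocities': array([-0.0001159 , -0.00045346,  0.00171089,  0.00090579, -0.00106286,
        0.0001182 ]), 'joint_torque': array([-1.14124927e-03, -5.69375145e+01, -5.00567830e+01, -1.54210798e-04,
        1.42360645e-02,  3.71605449e-05]), 'tool_pos': array([0.22172996, 0.55727141, 0.40363808]), 'tcp_rot': array([-3.13972662e+00, -1.89233604e-04,  2.76281794e+00]), 'wrist_force': array([ 0.80480122, -0.11225017, -0.48745871]), 'torque': array([-0.02222487,  0.01167664,  0.00728746]), 'grip_force': 0.0, 'width': 0.0855682742414788}
top 400.3701236659724 400.3701236659724 315.61469350250286 196.13828134226605 ['frame', 'fx', 'fy', 'cx', 'cy', 'world_to_cam']
[[ 9.000e-03 -1.000e+00 -1.000e-03  2.300e-02]
 [ 9.880e-01  8.000e-03  1.570e-01 -4.730e-01]
 [-1.570e-01 -2.000e-03  9.880e-01 -1.083e+00]
 [ 0.000e+00  0.000e+00  0.000e+00  1.000e+00]]
scene 426.7957115601832 426.7957115601832 315.13175006127346 204.40496347056074 ['frame', 'fx', 'fy', 'cx', 'cy', 'world_to_cam']
[[-0.04   0.999 -0.01  -0.01 ]
 [-0.868 -0.03   0.495  0.404]
 [ 0.494  0.029  0.869 -1.439]
 [ 0.     0.     0.     1.   ]]
```

View pics/top0.png

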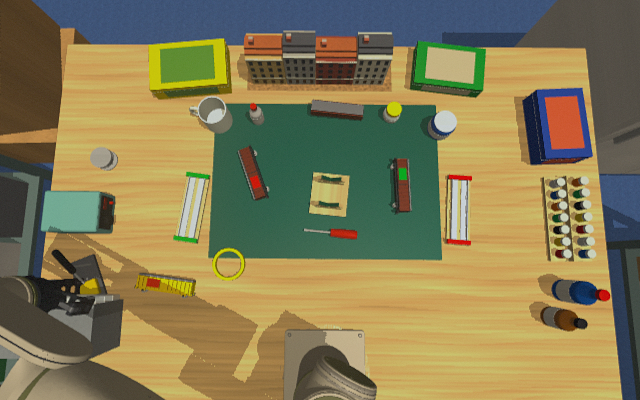

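View pics/scene0.png

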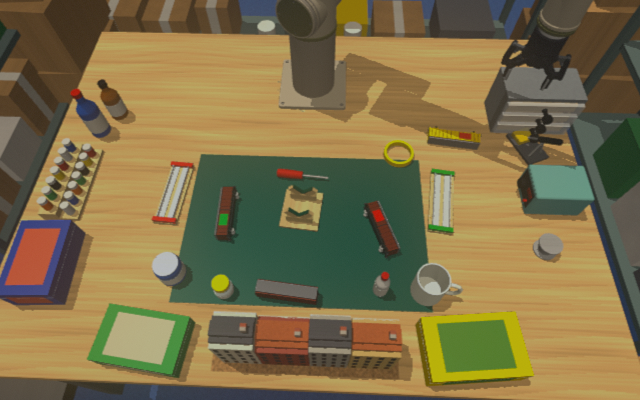

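Candidates in the top view:
- The green tag is on the van at (402,185), and the red tag is on the van at (252,173).
- The look-alikes to leave are the yellow wagon with a red patch at (165,285), the plain van at (336,109), and the green and red boxes and blocks.
- The cassettes are at (192,207) for pass and (458,210) for reject. The cradle is at (329,195).

Next I measure and take one close crop.

```bash
cat > h.py <<'E'
from rig import env
import cv2,numpy as np
def ray(c,uv,z):
    W=np.array(c["world_to_cam"]);R=W[:3,:3];o=-R.T@W[:3,3]
    d=R.T@np.array([(uv[0]-c["cx"])/c["fx"],-(uv[1]-c["cy"])/c["fy"],-1.])
    return (o+d*(z-o[2])/d[2])[:2]
def proj(c,p):
    q=np.array(c["world_to_cam"])@np.r_[p,1]; return c["cx"]+c["fx"]*q[0]/-q[2], c["cy"]+c["fy"]*q[1]/q[2]
def mask(f,lo,hi): return cv2.inRange(cv2.cvtColor(f,cv2.COLOR_BGR2HSV),lo,hi)
def blobs(m,roi,minA=8):
    x0,y0,x1,y1=roi;n,_,s,cc=cv2.connectedComponentsWithStats(m[y0:y1,x0:x1])
    return sorted([(int(s[i,4]),cc[i][0]+x0,cc[i][1]+y0) for i in range(1,n) if s[i,4]>=minA],reverse=True)
GREEN=((45,150,90),(75,255,255)); RED=((0,200,150),(5,255,255))
E
python3 - <<'E'
from h import *
c=env.camera("top");f=c["frame"];np.savez("pics/c.npz",f=f)
hsv=cv2.cvtColor(f,cv2.COLOR_BGR2HSV)
for n,col,rois in(("G",GREEN,[(385,150,420,220),(165,165,215,250)]),("R",RED,[(230,140,275,210),(440,165,480,250)])):
    for r in rois: print(n,[(a,round(u,1),round(v,1),np.round(ray(c,(u,v),.036 if r==rois[0] else .019),4)) for a,u,v in blobs(mask(f,*col),r)])
for p in[(400,200),(246,160),(315,180),(340,210),(328,179),(329,205),(395,165)]: print(p,hsv[p[1],p[0]],f[p[1],p[0]])
im=cv2.resize(f[140:222,225:425],None,fx=4,fy=4,interpolation=cv2.INTER_CUBIC); cv2.imwrite("pics/crop.png",im)
E
```

```text
G [(95, np.float64(402.4), np.float64(173.6), array([ 0.5393, -0.2174]))]
G [(96, np.float64(185.0), np.float64(239.0), array([0.3508, 0.3918])), (91, np.float64(196.9), np.float64(174.9), array([0.5341, 0.3685]))]
R [(94, np.float64(254.9), np.float64(181.7), array([0.5123, 0.1989]))]
R [(87, np.float64(458.9), np.float64(241.6), array([ 0.35  , -0.3741])), (75, np.float64(459.8), np.float64(177.3), array([ 0.5336, -0.3854]))]
(400, 200) [  7 165 113] [ 40  57 113]
(246, 160) [  8 178 113] [ 34  56 113]
(315, 180) [ 20 126 156] [ 79 130 156]
(340, 210) [ 22 121 201] [106 177 201]
(328, 179) [ 72 138  74] [50 74 34]
(329, 205) [ 72 126  65] [46 65 33]
(395, 165) [36 23 56] [51 56 55]
```

View pics/crop.png

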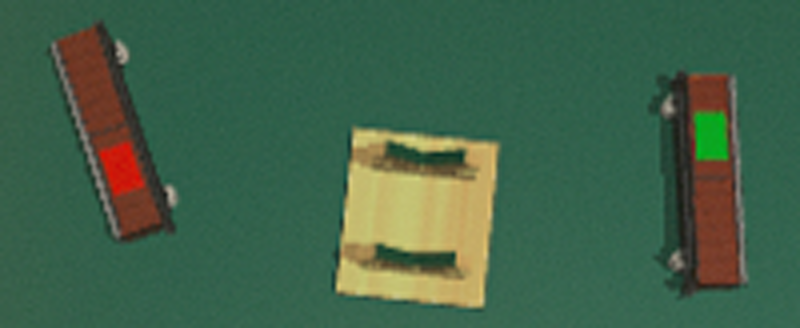

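The crop shows a red tag on the left van (crop 122,168), a green tag on the right van (712,135), and the cradle between them (415,218). In both vans the wheels face the cradle. Next come the axes.

```bash
python3 - <<'E'
from h import *
c=env.camera("top");f=c["frame"]
cas={}
for n,a,b in(("pass",(.3508,.3918),(.5341,.3685)),("reject",(.35,-.3741),(.5336,-.3854))):
    a,b=np.array(a),np.array(b);d=b-a;print(n,"mid",(a+b)/2,"yaw",np.degrees(np.arctan2(d[1],d[0])))
for n,roi,tag in(("green",(385,150,420,220),(.5393,-.2174)),("red",(230,140,275,210),(.5123,.1989))):
    m=mask(f,(0,120,85),(14,255,255))|mask(f,*GREEN)
    z=np.zeros_like(m);z[roi[1]:roi[3],roi[0]:roi[2]]=m[roi[1]:roi[3],roi[0]:roi[2]]
    z=cv2.morphologyEx(z,cv2.MORPH_CLOSE,np.ones((3,3)))
    vs,us=np.nonzero(z);P=np.array([ray(c,(u,v),.036) for u,v in zip(us,vs)],np.float32)
    (cx,cy),wh,ang=cv2.minAreaRect(P);mid=P.mean(0)
    e=np.linalg.svd(P-mid,full_matrices=False)[2][0];tag=np.array(tag)
    if e@(tag-mid)<0:e=-e
    roof=np.array([e[1],-e[0]])
    o=tag-.03*e-.0045*roof
    print(n,len(us),"rect",(cx,cy),wh,"mean",mid,"yaw",np.degrees(np.arctan2(e[1],e[0])),"origin",o,"roof",roof)
m=mask(f,(12,60,90),(30,190,255));z=np.zeros_like(m);z[165:222,305:355]=m[165:222,305:355]
z=cv2.morphologyEx(z,cv2.MORPH_CLOSE,np.ones((9,9)))
cn=max(cv2.findContours(z,0,2)[0],key=cv2.contourArea);P=np.array([ray(c,p[0],.008) for p in cn],np.float32)
r=cv2.minAreaRect(P);print("cradle",r)
m=mask(f,(60,80,30),(85,200,110))
for b in blobs(m,(316,174,344,184))[:2]+blobs(m,(316,198,344,214))[:2]: print(b,ray(c,b[1:],.055))
E
```

```text
pass mid [0.44245 0.38015] yaw -7.244246167058776
reject mid [ 0.4418  -0.37975] yaw -3.521931670794224
green 503 rect (0.5085533857345581, -0.21756525337696075) (0.14669395983219147, 0.028607578948140144) mean [ 0.5074808  -0.21809372] yaw 2.0911813 origin [ 0.50915577 -0.21399769] roof [ 0.03648989 -0.99933404]
red 495 rect (0.5397560000419617, 0.20876646041870117) (0.14897769689559937, 0.02839551866054535) mean [0.53886354 0.20798436] yaw -159.93356 origin [0.54202285 0.20496645] roof [-0.34310946  0.9392954 ]
cradle ((0.48391595482826233, -0.010726183652877808), (0.10544043779373169, 0.12094530463218689), 84.349853515625)
(52, np.float64(330.75), np.float64(178.34615384615384)) [ 0.51988221 -0.01425094]
(45, np.float64(328.1333333333333), np.float64(203.84444444444443)) [ 0.44841966 -0.00725455]
```

```bash
cat > go.py <<'E'
import sys
from h import *
s=env.state();p=np.array(s["tool_pos"]);y=np.degrees(s["tcp_rot"][2])
x0,y0,z0,yw=map(float,sys.argv[1:5])
d=np.array([x0,y0,z0])-p;a=np.radians(y)
X=np.array([np.cos(a),np.sin(a)]);Y=np.array([np.sin(a),-np.cos(a)])
t=-((yw-y+180)%360-180)/120
print("rows",np.round([d[:2]@X/.4,d[:2]@Y/.4,-d[2]/.4,t],4),"at",np.round(p,4),"yaw",round(y,2),"rpy",np.round(s["tcp_rot"],3),"q6",round(s["qpos"][5],2),"w",round(s["width"],4),"clk",s["clock"],"F",np.round(s["wrist_force"],1))
E
python3 go.py .5405 .209 .25 200.07
```

```text
rows [-1.0623 -0.5145  0.3851 -0.3481] at [0.2218 0.5573 0.404 ] yaw 158.3 rpy [-3.14  -0.     2.763] q6 -0.09 w 0.0852 clk 0.2 F [ 0.3 -0.   1.2]
```

```bash
python3 -m jog '[[[1,-0.5,-0.25,0.1,-0.17],[1,-1,-0.5145,0.26,-0.348],[1,-1,-0.5145,0.26,-0.348],[1,-1,-0.5145,0.26,-0.348],[1,-1,-0.5145,0.26,-0.348],[1,-1,-0.5145,0.26,-0.348],[1,-1,-0.5145,0.26,-0.348],[1,-1,-0.5145,0.26,-0.348],[1,-1,-0.5145,0.26,-0.348],[1,-1,-0.5145,0.26,-0.348],[1,-1,-0.5145,0.26,-0.348],[1,-1,-0.5145,0.26,-0.348]]]' 20; python3 go.py .5405 .209 .181 200.07
```

```text
clock: 1.4
tool_pos: [0.5174, 0.2179, 0.3003]
tcp_rot: [3.141, -0.001, -2.793]
wrist_force: [0.5, 0.6, -0.5]
width: 0.0853
grip_force: 0.0
rows [-0.0466 -0.0407  0.2982 -0.0009] at [0.5174 0.2179 0.3003] yaw -160.04 rpy [ 3.141e+00 -1.000e-03 -2.793e+00] q6 -1.61 w 0.0853 clk 1.4 F [ 0.5  0.6 -0.5]
```

```bash
python3 -m jog '[[[1,-0.047,-0.041,0.08,0],[1,-0.047,-0.041,0.2,0],[1,-0.047,-0.041,0.298,0],[1,-0.047,-0.041,0.298,0],[1,-0.047,-0.041,0.298,0],[0.3,-0.047,-0.041,0.298,0],[0.3,-0.047,-0.041,0.298,0],[0.3,-0.047,-0.041,0.298,0],[0.3,-0.047,-0.041,0.298,0],[0.3,-0.047,-0.041,0.298,0],[0.3,-0.047,-0.041,0.298,0],[0.3,-0.047,-0.041,0.298,0]]]' 25; python3 - <<'E'
from h import *
c=env.camera("top");cv2.imwrite("pics/g1.png",cv2.resize(c["frame"][130:230,210:310],None,fx=5,fy=5))
E
python3 go.py .4839 -.0107 .3 174.35
```

```text
clock: 2.6
tool_pos: [0.5417, 0.2098, 0.1838]
tcp_rot: [3.142, 0.003, -2.792]
wrist_force: [-1.6, 0.6, 6.7]
width: 0.0406
grip_force: 26.0
rows [ 0.3247 -0.4683 -0.2905  0.2142] at [0.5417 0.2098 0.1838] yaw -159.94 rpy [ 3.142e+00  3.000e-03 -2.792e+00] q6 -1.64 w 0.0405 clk 2.65 F [-1.8  0.3  6.4]
```

```bash
python3 -m jog '[[[0.3,0,0,-0.12,0],[0.3,0.05,-0.1,-0.24,0.05],[0.3,0.1,-0.2,-0.29,0.1],[0.3,0.2,-0.3,-0.29,0.15],[0.3,0.3264,-0.462,-0.29,0.214],[0.3,0.3264,-0.462,-0.29,0.214],[0.3,0.3264,-0.462,-0.29,0.214],[0.3,0.3264,-0.462,-0.29,0.214],[0.3,0.3264,-0.462,-0.29,0.214]]]' 25; python3 - <<'E'
from h import *
c=env.camera("top");f=c["frame"];print([(b,ray(c,b[1:],.17)) for b in blobs(mask(f,*RED),(280,130,380,230))])
cv2.imwrite("pics/g2.png",cv2.resize(f[130:230,270:390],None,fx=5,fy=5))
E
python3 go.py .4842 -.0077 .249 174.35
```

```text
clock: 3.55
tool_pos: [0.4817, -0.0085, 0.298]
tcp_rot: [3.141, 0.001, 3.044]
wrist_force: [0.2, -0.1, -2.2]
width: 0.0407
grip_force: 26.4
[((99, np.float64(328.2121212121212), np.float64(198.92929292929293)), array([ 0.44454334, -0.00401315]))]
rows [-0.006   0.0016  0.1221  0.0008] at [ 0.4817 -0.0081  0.2978] yaw 174.44 rpy [3.141e+00 1.000e-03 3.045e+00] q6 -1.6 w 0.0406 clk 3.6 F [ 1.   0.2 -1.6]
```

View pics/g2.png

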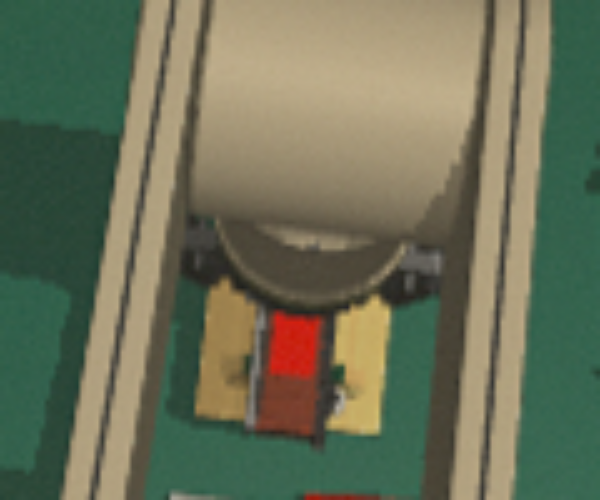

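The red van is held flat over the cradle: tag at (295,345) in the crop, roof to the left, plywood visible on both sides. Now I lower it.

```bash
python3 -m jog '[[[0.3,-0.006,0.0016,0.06,0],[0.3,-0.006,0.0016,0.11,0],[0.3,-0.006,0.0016,0.122,0],[0.3,-0.006,0.0016,0.122,0],[0.3,-0.006,0.0016,0.122,0]]]' 25; python3 go.py .4842 -.0077 .246 174.35
```

```text
clock: 4.1
tool_pos: [0.4844, -0.008, 0.2495]
tcp_rot: [3.141, 0.001, 3.045]
wrist_force: [0.1, -0.2, -1.2]
width: 0.0403
grip_force: 26.4
rows [0.0005 0.0007 0.0088 0.0008] at [ 0.4844 -0.008   0.2495] yaw 174.44 rpy [3.141e+00 1.000e-03 3.045e+00] q6 -1.6 w 0.0403 clk 4.1 F [ 0.1 -0.2 -1.2]
```

```bash
python3 -m jog '[[[0.3,0,0,0.006,0],[0.3,0,0,0.012,0],[0.3,0,0,0.012,0]]]' 25; python3 go.py .4842 -.0077 .246 174.35
```

```text
clock: 4.4
tool_pos: [0.4845, -0.009, 0.2449]
tcp_rot: [-3.141, 0.002, 3.043]
wrist_force: [-0.4, -3.3, 2.4]
width: 0.0409
grip_force: 26.8
rows [ 0.001   0.0031 -0.0027  0.0002] at [ 0.4845 -0.009   0.2449] yaw 174.37 rpy [-3.141e+00  2.000e-03  3.043e+00] q6 -1.6 w 0.0409 clk 4.4 F [-0.4 -3.3  2.4]
```

Contact came as predicted, on the +y face under the roof side. I open gradually.

```bash
python3 -m jog '[[[0.5,0,0,0,0],[0.52,0,0,0,0],[0.54,0,0,0,0],[0.56,0,0,0,0],[0.58,0,0,0,0],[0.6,0,0,0,0],[0.63,0,0,0,0],[0.66,0,0,0,0],[0.7,0,0,0,0],[0.75,0,0,0,0],[0.8,0,0,0,0]]]' 20; python3 - <<'E'
from h import *
for n,r in(("top",(130,230,270,390)),("scene",(160,240,250,350))):
    f=env.camera(n)["frame"];cv2.imwrite(f"pics/r_{n}.png",cv2.resize(f[r[0]:r[1],r[2]:r[3]],None,fx=4,fy=4))
a,b=cv2.imread("pics/r_top.png"),cv2.imread("pics/r_scene.png");h=max(a.shape[0],b.shape[0])
cv2.imwrite("pics/r1.png",cv2.resize(np.hstack([cv2.copyMakeBorder(i,0,h-i.shape[0],0,0,0) for i in(a,b)]),(790,358)))
E
```

```text
clock: 5.5
tool_pos: [0.4839, -0.0086, 0.2439]
tcp_rot: [-3.142, 0.0, 3.043]
wrist_force: [-0.6, 0.1, -1.0]
width: 0.068
grip_force: 0.0
```

View pics/r1.png

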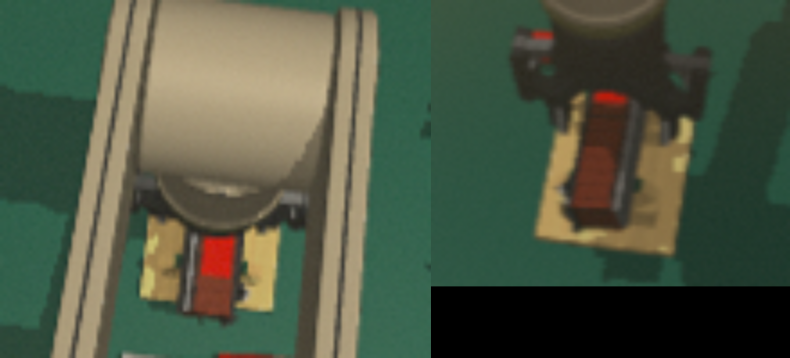

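The picture shows the van still nearly flat in the V: tag at (215,258) full width, roof strip on the left. The felt friction holds it. I will nudge the underframe side toward +y and down with the -y finger.

```bash
python3 -m jog '[[[0.8,0,0,0.015,0],[0.8,0,0.02,0.015,0],[0.8,0,0.03,0.015,0],[0.8,0,0.04,0.025,0],[0.8,0,0.045,0.035,0],[0.8,0,0.05,0.045,0],[0.8,0,0.05,0.055,0]]]' 20; python3 go.py .4842 -.0077 .246 174.35;  python3 -m jog '[[[0.8,0,-0.02,0,0],[0.8,0,-0.05,0,0],[0.8,0,-0.05,0,0]]]' 20; python3 - <<'E'
from h import *
for n,r in(("top",(130,230,270,390)),("scene",(160,240,250,350))):
    f=env.camera(n)["frame"];cv2.imwrite(f"pics/r_{n}.png",cv2.resize(f[r[0]:r[1],r[2]:r[3]],None,fx=4,fy=4))
a,b=cv2.imread("pics/r_top.png"),cv2.imread("pics/r_scene.png");h=max(a.shape[0],b.shape[0])
cv2.imwrite("pics/r2.png",cv2.resize(np.hstack([cv2.copyMakeBorder(i,0,h-i.shape[0],0,0,0) for i in(a,b)]),(790,358)))
E
```

```text
clock: 6.3
tool_pos: [0.4864, 0.0092, 0.2229]
tcp_rot: [-3.137, 0.002, 3.043]
wrist_force: [-3.7, -17.4, 12.5]
width: 0.0683
grip_force: 8.7
rows [ 0.0014 -0.0427 -0.0577 -0.0002] at [0.4864 0.0092 0.2229] yaw 174.33 rpy [-3.137e+00  2.000e-03  3.043e+00] q6 -1.55 w 0.0683 clk 6.3 F [ -3.7 -17.4  12.5]
clock: 6.6
tool_pos: [0.4837, -0.0094, 0.2218]
tcp_rot: [-3.142, -0.0, 3.043]
wrist_force: [0.1, 0.5, -0.3]
width: 0.0685
grip_force: 0.0
```

View pics/r2.png

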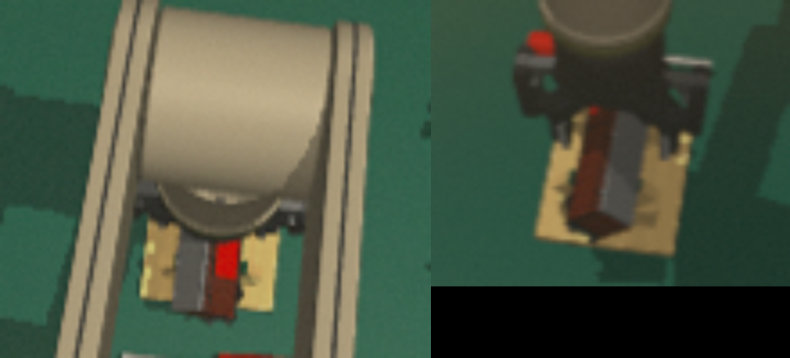

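The van now rests at 45°: grey roof at (190,275), tag at (228,258). I squeeze it across the diagonal and lift.

```bash
python3 -m jog '[[[0.7,0,0.003,-0.01,0],[0.6,0,0.003,-0.01,0],[0.5,0,0.003,-0.01,0],[0.4,0,0.003,-0.01,0],[0.3,0,0.003,-0.01,0],[0.3,0,0.003,-0.01,0],[0.3,0,0.003,-0.01,0]]]' 25; python3 -m jog '[[[0.3,0,0,-0.05,0],[0.3,0,0,-0.15,0],[0.3,0,0,-0.25,0],[0.3,0,0,-0.25,0],[0.3,0,0,-0.25,0]]]' 25;  python3 - <<'E'
from h import *
for n,r in(("top",(130,230,270,390)),("scene",(160,240,250,350))):
    f=env.camera(n)["frame"];cv2.imwrite(f"pics/r_{n}.png",cv2.resize(f[r[0]:r[1],r[2]:r[3]],None,fx=4,fy=4))
a,b=cv2.imread("pics/r_top.png"),cv2.imread("pics/r_scene.png");h=max(a.shape[0],b.shape[0])
cv2.imwrite("pics/r3.png",cv2.resize(np.hstack([cv2.copyMakeBorder(i,0,h-i.shape[0],0,0,0) for i in(a,b)]),(790,358)))
E
```

```text
clock: 7.4
tool_pos: [0.4842, -0.0083, 0.2271]
tcp_rot: [-3.139, 0.001, 3.044]
wrist_force: [-5.8, -8.5, 10.2]
width: 0.0467
grip_force: 24.3
clock: 7.9
tool_pos: [0.4844, -0.0071, 0.3271]
tcp_rot: [3.142, 0.003, 3.044]
wrist_force: [0.7, 0.5, -1.4]
width: 0.0467
grip_force: 26.1
```

View pics/r3.png

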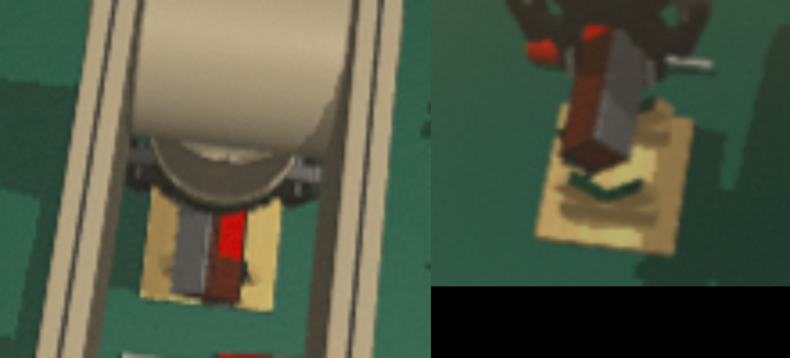

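The van is held at about 45° (roof at (192,250), tag at (230,235)) and clear of the V. I will take it to the reject cassette and touch its wheels down with the roof leaning to +y. Then the +y finger can tip it upright, with the aluminium side bracing the wheels.

```bash
python3 go.py .4427 -.3658 .25 176.48
```

```text
rows [ 0.0138 -0.9024  0.1864 -0.0174] at [ 0.4835 -0.0071  0.3246] yaw 174.39 rpy [ 3.142e+00 -2.000e-03  3.044e+00] q6 -1.59 w 0.047 clk 8.0 F [-0.4 -0.2 -2. ]
```

```bash
python3 -m jog '[[[0.3,0,-0.1,0.02,0],[0.3,0,-0.2,0.03,0],[0.3,0.01,-0.32,0.05,-0.01],[0.3,0.0138,-0.44,0.06,-0.0174],[0.3,0.0138,-0.56,0.06,-0.0174],[0.3,0.0138,-0.68,0.08,-0.0174],[0.3,0.0138,-0.8,0.12,-0.0174],[0.3,0.0138,-0.87,0.16,-0.0174],[0.3,0.0138,-0.9024,0.187,-0.0174],[0.3,0.0138,-0.9024,0.187,-0.0174],[0.3,0.0138,-0.9024,0.187,-0.0174]]]' 25; python3 - <<'E'
from h import *
c=env.camera("top");f=c["frame"]
roi=(420,160,500,260)
print("tag",[(b,ray(c,b[1:],.09)) for b in blobs(mask(f,*RED),roi)])
for n in("top","scene"): cv2.imwrite(f"pics/v4_{n}.png",env.camera(n)["frame"])
E
python3 go.py .4427 -.3658 .20 176.48
```

```text
clock: 9.1
tool_pos: [0.4426, -0.3653, 0.2493]
tcp_rot: [3.139, -0.003, 3.079]
wrist_force: [-0.0, -0.2, -1.2]
width: 0.0465
grip_force: 26.2
tag [((30, np.float64(453.4666666666667), np.float64(176.3)), array([ 0.5210628, -0.3425908]))]
rows [ 0.002  -0.0018  0.1286  0.0004] at [ 0.4435 -0.3651  0.2514] yaw 176.53 rpy [3.142 0.    3.081] q6 -2.29 w 0.0468 clk 9.25 F [-0.   0.6 -0.5]
```

```bash
python3 -m jog '[[[0.3,0,0,0.06,0],[0.3,0,0,0.11,0],[0.3,0,0,0.115,0],[0.3,0,0,0.12,0],[0.3,0,0,0.12,0],[0.3,0,0,0.12,0]]]' 25;  python3 -m jog '[[[0.3,0,0,0.005,0],[0.3,0,0,0.01,0],[0.3,0,0,0.01,0]]]' 25
```

```text
clock: 9.85
tool_pos: [0.4437, -0.3664, 0.2046]
tcp_rot: [-3.14, 0.002, 3.08]
wrist_force: [0.2, 0.2, -2.1]
width: 0.0469
grip_force: 26.2
clock: 10.15
tool_pos: [0.443, -0.366, 0.1989]
tcp_rot: [3.141, -0.0, 3.08]
wrist_force: [-0.9, 0.7, -0.4]
width: 0.0465
grip_force: 26.2
```

```bash
python3 -m jog '[[[0.3,0,0,0.004,0],[0.3,0,0,0.004,0]]]' 25;  python3 -m jog '[[[0.3,0,0,0.004,0],[0.3,0,0,0.004,0]]]' 25; python3 -m jog '[[[0.3,0,0,0.004,0],[0.3,0,0,0.004,0]]]' 25
```

```text
clock: 10.35
tool_pos: [0.443, -0.366, 0.1972]
tcp_rot: [3.141, -0.0, 3.08]
wrist_force: [-0.3, -0.3, -1.5]
width: 0.0463
grip_force: 26.2
clock: 10.55
tool_pos: [0.4431, -0.3662, 0.1958]
tcp_rot: [-3.141, 0.0, 3.08]
wrist_force: [-0.5, 0.0, -1.5]
width: 0.047
grip_force: 26.2
clock: 10.75
tool_pos: [0.4434, -0.3666, 0.1949]
tcp_rot: [-3.14, 0.001, 3.08]
wrist_force: [-0.5, -2.5, 3.0]
width: 0.0466
grip_force: 26.4
```

```bash
python3 -m jog '[[[0.58,0,-0.004,0,0],[0.64,0,-0.012,0,0],[0.7,0,-0.02,0,0],[0.7,0,-0.03,0,0],[0.7,0,-0.04,0,0],[0.7,0,-0.05,0,0],[0.7,0,-0.06,0,0],[0.7,0,-0.07,0,0],[0.7,0,-0.07,0,0]]]' 20; python3 - <<'E'
from h import *
a=[]
for n,r in(("top",(150,270,400,520)),("scene",(140,240,120,220))):
    f=env.camera(n)["frame"];a.append(cv2.resize(f[r[0]:r[1],r[2]:r[3]],(395,395),interpolation=cv2.INTER_CUBIC))
cv2.imwrite("pics/r5.png",np.hstack(a))
E
```

```text
clock: 11.65
tool_pos: [0.4413, -0.3947, 0.1944]
tcp_rot: [-3.141, 0.0, 3.079]
wrist_force: [0.2, 0.2, 0.9]
width: 0.0597
grip_force: 0.0
```

View pics/r5.png

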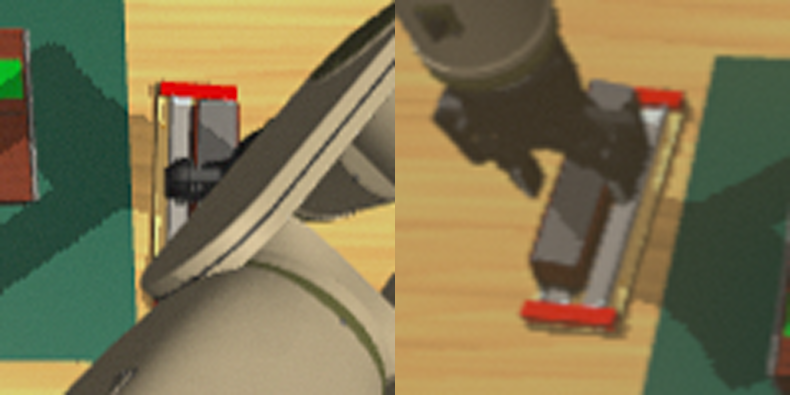

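The red van now stands upright inside the reject cassette, pushed toward the -y side (its roof shows at (215,140) top and (575,230) scene). I grip it over the side walls, centre it and set it down.

```bash
python3 -m jog '[[[0.6,0,0.008,-0.01,0],[0.5,0,0.008,-0.01,0],[0.4,0,0.008,-0.01,0],[0.3,0,0.008,-0.01,0],[0.3,0,0.008,-0.01,0],[0.3,0,0.008,-0.01,0],[0.3,0,0.008,-0.01,0]]]' 25; python3 -m jog '[[[0.3,0,0,-0.03,0],[0.3,0,0,-0.03,0],[0.3,0,0,-0.03,0]]]' 25; python3 - <<'E'
from h import *
c=env.camera("top");f=c["frame"]
print("blocks",[(b,ray(c,b[1:],.019)) for b in blobs(mask(f,*RED),(430,160,490,260))])
g=mask(f,(0,0,60),(180,45,140)); print([(b,ray(c,b[1:],.074)) for b in blobs(g,(440,176,480,200))][:3])
E
python3 go.py .4418 -.3798 .205 176.48
```

```text
clock: 12.45
tool_pos: [0.4418, -0.3908, 0.1987]
tcp_rot: [-3.142, 0.001, 3.08]
wrist_force: [0.6, 3.3, 5.6]
width: 0.0364
grip_force: 26.5
clock: 12.75
tool_pos: [0.4417, -0.3911, 0.2108]
tcp_rot: [-3.141, 0.001, 3.08]
wrist_force: [0.2, 0.2, -0.2]
width: 0.0358
grip_force: 25.8
blocks [((68, np.float64(459.3382352941176), np.float64(177.05882352941177)), array([ 0.53413869, -0.38406468]))]
[((167, np.float64(469.4850299401198), np.float64(187.9760479041916)), array([ 0.49248434, -0.39015531]))]
rows [ 0.001   0.0278  0.0133 -0.0002] at [ 0.4415 -0.3909  0.2103] yaw 176.46 rpy [-3.141  0.     3.08 ] q6 -2.32 w 0.036 clk 12.8 F [-0.5 -0.1 -0.9]
```

```bash
python3 -m jog '[[[0.3,0.001,0.014,0,0],[0.3,0.001,0.028,0,0],[0.3,0.001,0.028,0.015,0],[0.3,0.001,0.028,0.025,0],[0.3,0.001,0.028,0.03,0],[0.3,0.001,0.028,0.03,0]]]' 25; python3 go.py .4418 -.3798 .199 176.48; python3 -m jog '[[[0.5,0,0,0,0],[0.6,0,0,0,0],[0.8,0,0,0,0],[0.95,0,0,0,0],[0.95,0,0,0,0],[0.95,0,0,-0.06,0],[0.95,0,0,-0.18,0],[0.95,0,0,-0.3,0],[0.95,0,0,-0.3,0]]]' 20;  python3 - <<'E'
from h import *
c=env.camera("top");f=c["frame"]
print("blocks",[(b,ray(c,b[1:],.019)) for b in blobs(mask(f,*RED),(430,160,490,260))])
g=mask(f,(0,0,60),(180,45,140)); print([(b,ray(c,b[1:],.061)) for b in blobs(g,(440,176,480,200))][:3])
E
python3 go.py .5092 -.2185 .3 182.09
```

```text
clock: 13.4
tool_pos: [0.4419, -0.3797, 0.1985]
tcp_rot: [3.141, -0.0, 3.08]
wrist_force: [-1.4, 1.4, 4.9]
width: 0.0356
grip_force: 24.4
rows [ 0.0003 -0.0004 -0.0011 -0.0001] at [ 0.4419 -0.3797  0.1985] yaw 176.47 rpy [ 3.141 -0.     3.08 ] q6 -2.31 w 0.0356 clk 13.4 F [-1.4  1.4  4.9]
clock: 14.3
tool_pos: [0.4438, -0.3815, 0.3272]
tcp_rot: [-3.132, 0.01, 3.08]
wrist_force: [0.8, -0.9, -0.1]
width: 0.0815
grip_force: 0.0
blocks [((77, np.float64(459.94805194805195), np.float64(177.27272727272728)), array([ 0.53352757, -0.38578179]))]
[((81, np.float64(464.04938271604937), np.float64(184.79012345679013)), array([ 0.50365162, -0.38071346])), ((38, np.float64(474.60526315789474), np.float64(192.21052631578948)), array([ 0.48318572, -0.40862213]))]
rows [-0.1398  0.4153  0.059  -0.0469] at [ 0.4431 -0.3809  0.3236] yaw 176.47 rpy [-3.135  0.007  3.08 ] q6 -2.31 w 0.0812 clk 14.35 F [ 0.4  0.4 -0.9]
```

The red van is placed. Same routine for green, with the roof toward -y, so everything is mirrored.

```bash
python3 -m jog '[[[1,-0.04,0.12,0.059,-0.02],[1,-0.1,0.24,0.059,-0.0469],[1,-0.14,0.36,0.059,-0.0469],[1,-0.14,0.4153,0.059,-0.0469],[1,-0.14,0.4153,0.1,-0.0469],[1,-0.14,0.4153,0.2,-0.0469],[1,-0.14,0.4153,0.3,-0.0469],[1,-0.14,0.4153,0.351,-0.0469],[1,-0.14,0.4153,0.351,-0.0469],[1,-0.14,0.4153,0.351,-0.0469]]]' 20; python3 go.py .5093 -.2185 .182 182.09
```

```text
clock: 15.35
tool_pos: [0.5077, -0.2171, 0.1773]
tcp_rot: [3.141, -0.002, -3.105]
wrist_force: [0.7, 0.3, 0.7]
width: 0.0853
grip_force: 0.0
rows [-0.004  -0.0037 -0.0117 -0.    ] at [ 0.5077 -0.2171  0.1773] yaw -177.91 rpy [ 3.141e+00 -2.000e-03 -3.105e+00] q6 -2.1 w 0.0853 clk 15.35 F [0.7 0.3 0.7]
```

```bash
python3 -m jog '[[[1,-0.004,-0.004,-0.0155,0],[1,-0.004,-0.004,-0.0155,0],[0.3,-0.004,-0.004,-0.0155,0],[0.3,-0.004,-0.004,-0.0155,0],[0.3,-0.004,-0.004,-0.0155,0],[0.3,-0.004,-0.004,-0.0155,0],[0.3,-0.004,-0.004,-0.0155,0],[0.3,-0.004,-0.004,-0.0155,0],[0.3,-0.004,-0.004,-0.0155,0]]]' 25; python3 go.py .4836 -.0137 .3 174.35
```

```text
clock: 16.25
tool_pos: [0.5098, -0.2189, 0.1844]
tcp_rot: [-3.141, 0.0, -3.105]
wrist_force: [-2.1, 0.4, 4.7]
width: 0.0404
grip_force: 26.5
rows [ 0.0467  0.515  -0.289   0.0645] at [ 0.5098 -0.2189  0.1844] yaw -177.9 rpy [-3.141  0.    -3.105] q6 -2.11 w 0.0404 clk 16.25 F [-2.1  0.4  4.7]
```

```bash
python3 -m jog '[[[0.3,0,0,-0.12,0],[0.3,0.01,0.1,-0.24,0.02],[0.3,0.02,0.22,-0.289,0.05],[0.3,0.0467,0.34,-0.289,0.0645],[0.3,0.0467,0.46,-0.289,0.0645],[0.3,0.0467,0.515,-0.289,0.0645],[0.3,0.0467,0.515,-0.25,0.0645],[0.3,0.0467,0.515,-0.18,0.0645],[0.3,0.0467,0.515,-0.165,0.0645],[0.3,0.0467,0.515,-0.165,0.0645],[0.3,0.0467,0.515,-0.165,0.0645]]]' 25; python3 go.py .4836 -.0137 .245 174.35
```

```text
clock: 17.35
tool_pos: [0.4837, -0.0139, 0.2507]
tcp_rot: [-3.142, 0.0, 3.043]
wrist_force: [0.7, -0.1, -0.9]
width: 0.0403
grip_force: 26.3
rows [ 0.0004  0.0005  0.0142 -0.0002] at [ 0.4837 -0.0139  0.2507] yaw 174.32 rpy [-3.142  0.     3.043] q6 -1.61 w 0.0403 clk 17.35 F [ 0.7 -0.1 -0.9]
```

```bash
python3 -m jog '[[[0.3,0,0,0.007,0],[0.3,0,0,0.0142,0],[0.3,0,0,0.0142,0],[0.5,0,0,0.0142,0],[0.53,0,0,0.0142,0],[0.56,0,0,0.0142,0],[0.59,0,0,0.0142,0],[0.63,0,0,0.0142,0],[0.67,0,0,0.0142,0],[0.73,0,0,0.0142,0],[0.8,0,0,0.0142,0],[0.8,0,0,0.0142,0]]]' 20; python3 -m jog '[[[0.8,0,0,0.015,0],[0.8,0,-0.02,0.015,0],[0.8,0,-0.03,0.015,0],[0.8,0,-0.04,0.025,0],[0.8,0,-0.045,0.035,0],[0.8,0,-0.05,0.045,0],[0.8,0,-0.05,0.055,0]]]' 20; python3 -m jog '[[[0.8,0,0.02,0,0],[0.8,0,0.05,0,0],[0.8,0,0.05,0,0]]]' 20; python3 - <<'E'
from h import *
for n,r in(("top",(130,230,270,390)),("scene",(160,240,250,350))):
    c=env.camera(n);f=c["frame"];cv2.imwrite(f"pics/r_{n}.png",cv2.resize(f[r[0]:r[1],r[2]:r[3]],None,fx=4,fy=4))
    print(n,blobs(mask(f,*GREEN),(270,130,390,230)))
a,b=cv2.imread("pics/r_top.png"),cv2.imread("pics/r_scene.png");h=max(a.shape[0],b.shape[0])
cv2.imwrite("pics/g3.png",cv2.resize(np.hstack([cv2.copyMakeBorder(i,0,h-i.shape[0],0,0,0) for i in(a,b)]),(790,358)))
E
python3 go.py .4839 -.0107 .227 174.35
```

```text
clock: 18.55
tool_pos: [0.4835, -0.0136, 0.2444]
tcp_rot: [-3.142, 0.0, 3.043]
wrist_force: [0.9, 0.5, -0.0]
width: 0.0685
grip_force: 0.0
clock: 19.25
tool_pos: [0.4822, -0.0317, 0.2233]
tcp_rot: [3.137, 0.002, 3.044]
wrist_force: [-0.2, 23.1, 15.4]
width: 0.0685
grip_force: 10.7
clock: 19.55
tool_pos: [0.4835, -0.0128, 0.2223]
tcp_rot: [3.142, -0.0, 3.044]
wrist_force: [-0.2, -0.2, -1.0]
width: 0.0683
grip_force: 0.0
top []
scene [(14, np.float64(301.2857142857143), np.float64(208.92857142857144))]
rows [-0.0004  0.0072 -0.0116  0.0004] at [ 0.4835 -0.0136  0.2224] yaw 174.39 rpy [-3.141 -0.     3.044] q6 -1.61 w 0.0679 clk 19.65 F [ 0.7 -0.3 -0.3]
```

View pics/g3.png

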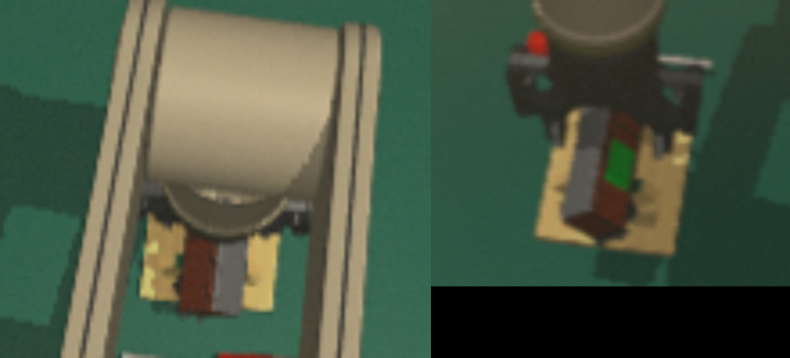

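The green van rests at 45° in the V: roof at (230,270), tag at (622,165) in the scene half. I squeeze, lift and carry.

```bash
python3 -m jog '[[[0.7,0,0,-0.011,0],[0.6,0,0,-0.011,0],[0.5,0,0,-0.011,0],[0.4,0,0,-0.011,0],[0.3,0,0,-0.011,0],[0.3,0,0,-0.011,0],[0.3,0,0,-0.011,0]]]' 25; python3 -m jog '[[[0.3,0,0,-0.05,0],[0.3,0,0,-0.15,0],[0.3,0,0,-0.2,0],[0.3,0,0,-0.2,0]]]' 25; python3 go.py .4407 .3663 .25 172.76
```

```text
clock: 20.35
tool_pos: [0.4838, -0.0138, 0.2277]
tcp_rot: [3.141, 0.001, 3.043]
wrist_force: [-2.2, 0.7, 5.6]
width: 0.0475
grip_force: 24.7
clock: 20.75
tool_pos: [0.4849, -0.0141, 0.3106]
tcp_rot: [-3.141, 0.007, 3.043]
wrist_force: [0.4, 0.4, -0.7]
width: 0.0467
grip_force: 26.1
rows [0.2039 0.9354 0.1516 0.0131] at [ 0.4849 -0.0141  0.3106] yaw 174.33 rpy [-3.141  0.007  3.043] q6 -1.61 w 0.0467 clk 20.75 F [ 0.4  0.4 -0.7]
```

```bash
python3 -m jog '[[[0.3,0.02,0.1,0,0],[0.3,0.04,0.22,0,0],[0.3,0.07,0.34,0,0.01],[0.3,0.1,0.46,0.02,0.0131],[0.3,0.13,0.58,0.04,0.0131],[0.3,0.16,0.7,0.06,0.0131],[0.3,0.19,0.82,0.1,0.0131],[0.3,0.204,0.9354,0.14,0.0131],[0.3,0.204,0.9354,0.14,0.0131],[0.3,0.204,0.9354,0.14,0.0131],[0.3,0.204,0.9354,0.14,0.0131]]]' 25; python3 go.py .4407 .3663 .199 172.76
```

```text
clock: 21.85
tool_pos: [0.4391, 0.3658, 0.2501]
tcp_rot: [-3.14, -0.001, 3.015]
wrist_force: [0.5, -0.8, -1.0]
width: 0.0464
grip_force: 26.3
rows [-0.0037  0.0017  0.1279  0.    ] at [0.4391 0.3658 0.2501] yaw 172.76 rpy [-3.140e+00 -1.000e-03  3.015e+00] q6 -0.84 w 0.0464 clk 21.85 F [ 0.5 -0.8 -1. ]
```

```bash
python3 -m jog '[[[0.3,-0.004,0.002,0.06,0],[0.3,-0.004,0.002,0.11,0],[0.3,-0.004,0.002,0.12,0],[0.3,-0.004,0.002,0.128,0],[0.3,-0.004,0.002,0.128,0],[0.3,-0.004,0.002,0.128,0]]]' 25;  python3 -m jog '[[[0.3,0,0,0.005,0],[0.3,0,0,0.005,0]]]' 25;  python3 -m jog '[[[0.3,0,0,0.004,0],[0.3,0,0,0.004,0]]]' 25
```

```text
clock: 22.45
tool_pos: [0.4414, 0.3674, 0.201]
tcp_rot: [3.14, 0.002, 3.015]
wrist_force: [0.7, 0.1, -1.0]
width: 0.047
grip_force: 26.3
clock: 22.65
tool_pos: [0.4409, 0.3675, 0.1981]
tcp_rot: [3.141, 0.001, 3.016]
wrist_force: [0.6, -0.5, -0.6]
width: 0.0468
grip_force: 26.3
clock: 22.85
tool_pos: [0.4407, 0.3673, 0.1958]
tcp_rot: [-3.141, -0.0, 3.016]
wrist_force: [0.1, -0.1, -1.1]
width: 0.0466
grip_force: 26.3
```

```bash
python3 -m jog '[[[0.3,0,0,0.004,0],[0.3,0,0,0.004,0]]]' 25;  python3 -m jog '[[[0.3,0,0,0.003,0],[0.3,0,0,0.003,0]]]' 25
```

```text
clock: 23.05
tool_pos: [0.4409, 0.3676, 0.1949]
tcp_rot: [3.141, 0.0, 3.016]
wrist_force: [-0.9, 0.0, 3.7]
width: 0.0469
grip_force: 26.6
clock: 23.25
tool_pos: [0.4411, 0.3678, 0.1946]
tcp_rot: [3.14, 0.001, 3.016]
wrist_force: [-3.9, -2.5, 10.2]
width: 0.0467
grip_force: 26.9
```

```bash
python3 -m jog '[[[0.58,0,0.004,-0.002,0],[0.64,0,0.012,-0.002,0],[0.7,0,0.02,-0.002,0],[0.7,0,0.03,-0.002,0],[0.7,0,0.04,-0.002,0],[0.7,0,0.05,-0.002,0],[0.7,0,0.06,-0.002,0],[0.7,0,0.07,-0.002,0],[0.7,0,0.07,-0.002,0]]]' 20; python3 -m jog '[[[0.6,0,-0.008,-0.01,0],[0.5,0,-0.008,-0.01,0],[0.4,0,-0.008,-0.01,0],[0.3,0,-0.008,-0.01,0],[0.3,0,-0.008,-0.01,0],[0.3,0,-0.008,-0.01,0],[0.3,0,-0.008,-0.01,0]]]' 25; python3 go.py .44245 .38015 .1985 172.76
```

```text
clock: 24.15
tool_pos: [0.4444, 0.3957, 0.1941]
tcp_rot: [3.141, 0.0, 3.016]
wrist_force: [0.2, -0.2, 0.4]
width: 0.0597
grip_force: 0.0
clock: 24.85
tool_pos: [0.4441, 0.3919, 0.1983]
tcp_rot: [3.142, 0.0, 3.016]
wrist_force: [-0.8, -2.6, 5.2]
width: 0.0357
grip_force: 28.1
rows [ 0.0004 -0.0296 -0.0004  0.0001] at [0.4441 0.3919 0.1983] yaw 172.78 rpy [3.142 0.    3.016] q6 -0.81 w 0.0357 clk 24.85 F [-0.8 -2.6  5.2]
```

Width is 35.7 mm, so the van is upright and held over its walls. I lift it, centre it, lower, release and retreat.

```bash
python3 -m jog '[[[0.3,0,0,-0.03,0],[0.3,0,0,-0.03,0],[0.3,0,-0.015,-0.03,0],[0.3,0,-0.0296,-0.03,0],[0.3,0,-0.0296,-0.03,0],[0.3,0,-0.0296,-0.015,0],[0.3,0,-0.0296,-0.005,0],[0.3,0,-0.0296,0,0],[0.3,0,-0.0296,0,0]]]' 25; python3 -m jog '[[[0.5,0,0,0,0],[0.6,0,0,0,0],[0.8,0,0,0,0],[0.95,0,0,0,0],[0.95,0,0,0,0],[0.95,0,0,-0.06,0],[0.95,0,0,-0.18,0],[0.95,0,0,-0.3,0],[0.95,0,0,-0.4,0],[0.95,-0.2,0.1,-0.45,0],[0.95,-0.4,0.2,-0.45,0],[0.95,-0.4,0.2,-0.45,0]]]' 20; python3 -m jog '[[[0.95,0,0.1,0,0],[0.95,0,0.2,0,0],[0.95,0,0.3,0,0],[0.95,0,0.3,0,0]]]'; python3 - <<'E'
from h import *
a=[]
for n,rs in(("top",((150,250,140,240),(150,250,410,510))),("scene",((140,240,395,495),(140,240,120,220)))):
    c=env.camera(n);f=c["frame"]
    a.append(np.hstack([cv2.resize(f[r[0]:r[1],r[2]:r[3]],(295,295),interpolation=cv2.INTER_CUBIC) for r in rs]))
    g=mask(f,(0,0,55),(180,60,150))
    for nm,r,ctr,yw in(("pass",rs[0],(.44245,.38015),-7.24),("rej",rs[1],(.4418,-.37975),-3.52)):
        for b in blobs(g,(r[2],r[0],r[3],r[1]),100)[:2]:
            p=ray(c,b[1:],.061)-ctr;t=np.radians(yw);print(n,nm,b[0],"along",round(1e3*(p@[np.cos(t),np.sin(t)]),1),"across",round(1e3*(p@[-np.sin(t),np.cos(t)]),1))
cv2.imwrite("pics/end.png",np.vstack(a))
E
```

```text
clock: 25.75
tool_pos: [0.4424, 0.3803, 0.1984]
tcp_rot: [-3.141, -0.0, 3.016]
wrist_force: [-4.0, -2.8, 7.0]
width: 0.0356
grip_force: 28.4
clock: 26.95
tool_pos: [0.584, 0.43, 0.3777]
tcp_rot: [3.14, 0.002, 3.016]
wrist_force: [1.0, 0.1, 0.0]
width: 0.0811
grip_force: 0.0
clock: 27.35
tool_pos: [0.5964, 0.553, 0.3706]
tcp_rot: [-3.139, -0.004, 3.019]
wrist_force: [-0.4, 0.2, -2.3]
width: 0.0812
grip_force: 0.0
top pass 606 along -1.7 across -0.2
top rej 596 along -3.5 across 1.4
top rej 135 along -6.1 across 33.5
scene pass 492 along 6.9 across 1.7
scene rej 445 along 3.7 across 3.8
scene rej 179 along 32.2 across 39.6
```

View pics/end.png

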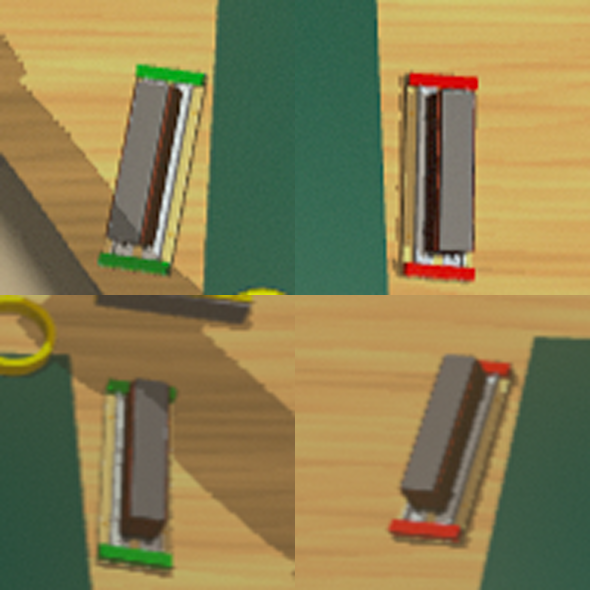

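Both vans stand upright and level in the right cassettes. Top-view offsets are pass -1.7/-0.2 mm and reject -3.5/+1.4 mm (along/across), and the arm is clear.

```bash
python3 -c "
from rig import env
print(env.finish_job())"
```

```text
the job is handed in; nothing more can be done
None
```

Job handed in: in the last pictures the green-tagged van stood upright in the pass cassette and the red-tagged van in the reject cassette, both within about 4 mm of centre in the top view, with the arm clear at about 27 s of 72 s; the hand-in returned no verdict.

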